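Dose two grinding balls into a beaker with a plunger dispenser

TASK

Stand the larger of the two small open beakers at the front of the worktop under the mouth of the grinding-ball dispenser's chute. Then dispense exactly two balls into it: for each, press the plunger knob gently right down to its stop, let the ball roll out, and let the knob come fully back up so that the next ball can feed. Leave the beaker standing there with the two balls in it, the other balls in the dispenser and the things around it undisturbed.

Things in the scene. Friction and masses are not known exactly. Their poses are not given: they have to be found in the camera images.
- ball_dispenser: grinding-ball dispenser, fixed: grey foot plate 130 x 90 x 12 mm (x -45 to +85, y +-45), narrow aluminium housing 34 x 38 mm up to z 177 mm, black knob on top, open sloping chute to its front (-x), open sloping ball magazine to its back (+x). Origin: on the worktop straight under the knob; z up. More than 30 N on any part of it, the knob too, bends it
- barrel_top (a point): top face of the 27 mm spring barrel on the housing, on the plunger's axis, 190 mm above the worktop; a stop collar on the rod meets its thin rubber washer at the end of the stroke. The plunger goes straight down here. Its knob (36 mm diameter, flat top) is screwed on a thread: with the plunger up its top stands somewhere from 238 to 256 mm above the worktop, not measured
- pocket (a point): centre of the ball in the plunger's pocket while the plunger is up (dispenser x 0, z 131 mm). The plunger has about 24 mm stroke against a spring, 6 N at the start, 11 N at the end, then a firm stop: come to it slowly. Only in the last 1.5 mm before the stop is the ball free to leave by the chute (give it half a second). Once the plunger is fully up the next ball rolls in
- chute_mouth (a point): middle of the chute floor's lower end, 75 mm in front of the plunger axis, 80 mm above the worktop (underside 77 mm). The chute is 23 mm wide outside, its walls 8 mm high, and it rises at 14 degrees to the housing
- drop_point (a point): point on the worktop where the beaker's centre should stand: 93 mm in front of the plunger axis (dispenser x -93), 18 mm in front of the mouth, which then reaches a little over the rim, so the beaker goes in from the front, upright under the mouth, not from above. Axes as the dispenser's
- beaker: the larger of the two small open glass beakers near the worktop's front edge: body 50 mm outside diameter, rim 55 mm, 72 mm high, 3 mm wall, with a pouring lip at its own -y side reaching 30 mm from the axis at the rim. Origin: centre of its underside (the round body's axis is 2 mm to +y of it); z up. About 55 g
- small_beaker: the smaller glass beaker near the front edge, 46 mm rim, 60 mm high, a bystander. Origin: centre of its underside
- jar: low round jar with a black lid, 55 mm diameter, 44 mm high, a bystander. Origin: centre of its underside
- ball_1: 16 mm steel ball, 17 g, first in the queue: in the plunger's pocket at the start. Origin: its centre
- ball_2: 16 mm steel ball, second in the queue, in the magazine at the start. Origin: its centre
- ball_3: 16 mm steel ball, third in the queue, in the magazine at the start. Origin: its centre
- ball_4: 16 mm steel ball, fourth in the queue, in the magazine at the start. Origin: its centre
Not all that is in view belongs to the job. What is shaped like the beaker but blue is not meant.

How it is judged:
By the outcome, as a careful person would: the job done as asked, in the order asked, and still so for the second after the job is handed in, with the robot touching nothing.
It also fails if it takes over 70 s, if anything falls off the work surface, if the arm or the gripper's body presses on something with over 40 N, if the wrist force passes 120 N, or if a joint passes its speed limit or range.

ROBOT

A 6-joint arm with a two-finger parallel gripper is mounted at the origin on a cart in front of the work surface, level with it; the furniture and walls round the work are solid. World frame = base frame: x ahead of the robot, y to its left, z up, the work surface at z = 0. Lengths are in mm, angles in rad, forces in N, time in s.
With the tool pointing down it reaches from about 325 to 875 mm from the base axis. Payload 4.4 kg.
Tool frame: the origin (TCP) lies on the centre line of the jaws, within the pads' length; the fingertips stand ahead of it and the grasp point (between the pads) lies 6 mm ahead of it (ctrl.tcp_to_tips is the z of the fingertips in the tool frame, in mm); z points along the fingers, y is the line along which they close (so a half turn about z gives the same grasp; the last joint's range is limited). The gripper opens to 85 mm and grips with 20 to 120 N. Pads are 22 mm wide; open, the fingers measure 114 mm over their backs; the gripper's body (76 mm by 85 mm) begins 54 mm behind the grasp point. The pads swing forward as they close: fully open they stand 13 mm farther back than shut.
Start: joints at [-1.375, 0.207, 1.542, -0, 1.393, -0.15], TCP at [195.425, -540.774, 256.282] pointing down, gripper open.
Joint ranges: [-2.73, 2.73], [-0.86, 2.22], [0.23, 2.46], [-1.11, 4.25], [0.08, 2.63], [-2.82, 2.82]. Speed limits (rad/s): [2.79, 2.79, 3.14, 3.14, 3.14, 3.14].

INTERFACE

Orientations are given as a 3x3 rotation matrix whose columns are the frame's x, y, z axes.
In Python, from plant import ctrl, sensors, optics gives the robot as it stands. Calls block until the motion is done:
- ctrl.move_ptp(position, orientation): joint-space move of the TCP to a pose.
- ctrl.move_l(position, rot=None, vel=150, threshold=None): straight line of the TCP; rot=None keeps the orientation; vel is the mean speed in mm/s. With threshold (N) it stops when the force on the tool has changed by that much, and returns True; else False.
- ctrl.set_joints(angles): joint-space move.
- ctrl.gripper_to(opening, force=None): finger opening in mm; force is the grip in N (None keeps the last); returns when the fingers have stopped.
- ctrl.hold(seconds).
- ctrl.solve_ik(position, orientation): joint angles nearest the present ones, or None.
- sensors.read_state(): the state.
- optics.grab_frame(name): name is "scene" or "side" or "wrist"; returns (picture, depth): 384x512x3 uint8, red, green, blue; 384x512 float32, mm along the optical axis (not along the pixel's ray), 0 where there is no reading.
- optics.camera_params(name): a dict with "mtx" (3x3 intrinsics, pixels), "R" (3x3) and "t" (3): a world point X has camera coordinates R X + t; the wrist camera has in their place "T_tool_cam" (4x4, takes a point from camera to tool coordinates, whose origin is the TCP and whose axes are the flange's). Camera axes: x right, y down, z forward; pixel columns grow to the right and rows downward; lengths in mm; the calibration is good to about 2 mm. A picture is of the moment at which its call begins: read the wrist's pose just before it. camera_params takes no time and is no camera call.
A pose or a line that the arm cannot do raises ctrl.MotionError and nothing moves.
- ctrl.finish_job(): hands the job in; it is judged then, once.
The state is a dict: "t": time; "q": joint angles; "qvel": joint speeds; "tau": joint torques, N m; "eef_pos": TCP position; "eef_rot": TCP orientation; "force": force on the tool from outside, world axes, zero at the start; "wrist_torque": the same for the moment, N m; "grip_width": finger opening in mm; "grasp_force": force on a finger pad.
Only numpy, scipy, OpenCV 4.12 (cv2) and the standard library are available. Lean on these libraries where they do the work, as an engineer would, in place of code of your own. Each camera call takes 0.05 s, during which the arm holds its last target. There are 200 camera calls.

## Working session

There is one attempt and no reset: what is moved stays moved. The work goes in short steps, each a Python script; the robot and the scene stay as the last script left them, time stands still between calls to the robot, and variables do not carry over. Pictures are saved under pics/ and viewed, at most 10 in all, crops included, and the job is handed in when it is done.

```bash
ls; mkdir -p pics
python3 - <<'E'
from plant import ctrl,sensors,optics
import cv2,numpy as np
ims=[]
for n in("scene","side"):
    p,d=optics.grab_frame(n); c=optics.camera_params(n)
    np.savez(f"{n}.npz",p=p,d=d,**c)
    cv2.imwrite(f"pics/{n}0.png",cv2.resize(p[:,:,::-1],(800,600),interpolation=cv2.INTER_CUBIC))
    print(n,-c["R"].T@c["t"],c["R"][2])
print(sensors.read_state()["t"],ctrl.tcp_to_tips)
E
```

```text
pics
scene [106.13892342 607.27976377 797.10162897] [ 0.4166911  -0.67613755 -0.60762369]
side [-35.57454845 781.75447706 579.920439  ] [ 0.51209413 -0.77134901 -0.37786282]
0.1 25.0
```

View pics/scene0.png

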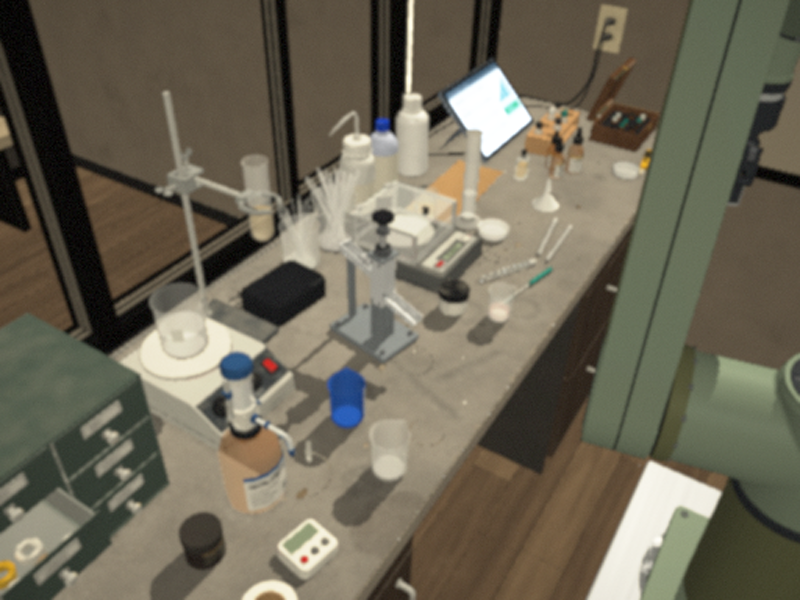

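View pics/side0.png

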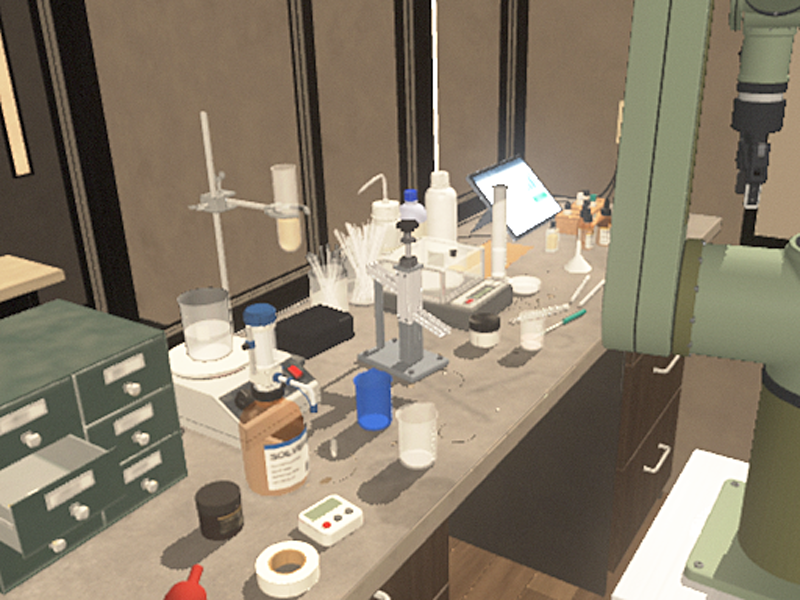

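The views show the dispenser at about (380,290) in scene, and the clear beaker (larger) at (390,450) with the blue decoy at (346,400). The small beaker is at (500,302) and the jar at (453,297). Next I'll measure these with depth.

```bash
cat > h.py <<'E'
import numpy as np
def cloud(n):
    f=np.load(f"{n}.npz"); d=f["d"]; v,u=np.indices(d.shape)
    c=np.stack([u,v,np.ones_like(u)],-1)@np.linalg.inv(f["mtx"]).T*d[...,None]
    w=(c-f["t"])@f["R"]; w[d==0]=np.nan
    return w,f["p"]
def ray(n,u,v,z):  # pixel in 800x600 view -> point at height z
    f=np.load(f"{n}.npz"); r=f["R"].T@np.linalg.inv(f["mtx"])@[u*.64,v*.64,1]; o=-f["R"].T@f["t"]
    return (o+r*(z-o[2])/r[2]).round(1)
E
python3 - <<'E'
from h import *
import cv2
for n,pts in(("scene",dict(beaker=(389,470),blue=(347,416),small=(498,314),jar=(453,306),knob=(382,214),plateR=(417,341),plateN=(378,359),plateL=(332,330))),
             ("side",dict(beaker=(417,460),blue=(374,422),small=(531,344),jar=(484,342),knob=(407,222),plateR=(447,362),plateN=(405,382),plateL=(358,360)))):
    w,p=cloud(n)
    for k,(u,v) in pts.items():
        z=dict(knob=247).get(k,12 if 'plate' in k else 0)
        print(n,k,"ray",ray(n,u,v,z),"depth",w[int(v*.64),int(u*.64)].round(0))
    x,y,z=np.moveaxis(w,-1,0)
    print("table z",np.nanmedian(z[(abs(z)<8)&(x>300)&(x<800)]))
    m=(abs(z-12)<4)&(abs(w[...,0]-ray(n,*pts['plateN'],12)[0])<180)&(abs(w[...,1]-ray(n,*pts['plateN'],12)[1])<180)
    k,l,s,c=cv2.connectedComponentsWithStats(m.astype(np.uint8))
    i=1+np.argmax(s[1:,4]); q=w[l==i][:,:2].astype(np.float32)
    print("plate",s[i,4],cv2.minAreaRect(q),cv2.boxPoints(cv2.minAreaRect(q)).round(0).tolist())
    kn=ray(n,*pts['knob'],247)
    m=(z>205)&(z<270)&(np.hypot(x-kn[0],y-kn[1])<50)
    q=w[m];print("knob",len(q),q.min(0),q.max(0),q.mean(0), "top z",np.percentile(q[:,2],[90,95,99]))
    a=ray(n,*pts['beaker'],0); m=(z>5)&(z<85)&(np.hypot(x-a[0],y-a[1])<45); q=w[m]
    print("beaker",len(q),q.min(0),q.max(0))
E
```

```text
scene beaker ray [447.3  58.2   0. ] depth [438.  78.  29.]
scene blue ray [554.6   7.2   0. ] depth [541.  26.  25.]
scene small ray [ 471.9 -339.     0. ] depth [ 464. -313.   24.]
scene jar ray [ 549.8 -315.1    0. ] depth [ 540. -289.   24.]
scene knob ray [ 606.  -165.5  247. ] depth [ 611. -171.  245.]
scene plateR ray [ 548.  -185.2   12. ] depth [ 558. -198.   -1.]
scene plateN ray [ 577.9 -112.6   12. ] depth [ 584. -118.    7.]
scene plateL ray [ 682.7 -130.5   12. ] depth [ 692. -140.    2.]
table z 0.34664968814534275
plate 813 ((626.739990234375, -172.49563598632812), (91.5956802368164, 132.14315795898438), 78.68050384521484) [[553.0, -204.0], [683.0, -230.0], [701.0, -141.0], [571.0, -115.0]]
knob 198 [ 588.51087232 -187.26802019  206.32217139] [ 622.9657732  -152.18456955  247.63665813] [ 605.03633151 -166.44614117  235.76103678] top z [246.19852839 246.42366005 247.4752552 ]
beaker 864 [422.21870093  22.5825236    5.12071041] [476.79655175  82.48940982  73.49202499]
side beaker ray [450.2  55.9   0. ] depth [439.  76.  17.]
side blue ray [555.8   6.5   0. ] depth [540
[... 180 characters left out ...]
h [ 606. -165.  247.]
side plateR ray [ 551.5 -190.7   12. ] depth [ 558. -202.    7.]
side plateN ray [572.1 -98.8  12. ] depth [ 584. -115.    3.]
side plateL ray [ 681.3 -123.4   12. ] depth [ 697. -142.    1.]
table z 1.4697778248826818
plate 642 ((627.2921752929688, -171.0699462890625), (92.3357925415039, 134.73175048828125), 79.1488265991211) [[552.0, -204.0], [685.0, -229.0], [702.0, -138.0], [570.0, -113.0]]
knob 169 [ 589.53565906 -185.41760929  205.64525133] [ 623.84743227 -148.94656746  248.4342774 ] [ 604.96032949 -163.70725689  234.2309685 ] top z [246.83509489 247.348517   247.7623837 ]
beaker 975 [423.7749283   22.42550265   5.48825705] [477.83351155  84.85858556  73.70883963]
```

```bash
cat >> h.py <<'E'
def tool(tilt,yaw):  # tool z: tilted 'tilt' from straight down toward heading yaw; tool y horizontal, to heading's right/left
    c,s=np.cos(yaw),np.sin(yaw); h=np.array([c,s,0]); z=np.sin(tilt)*h-np.cos(tilt)*np.array([0,0,1.])
    y=np.array([-s,c,0]); return np.stack([np.cross(y,z),y,z],1)
def flip(R): return R*np.array([-1,-1,1])
YAW=np.radians(-11.1); DX=np.array([np.cos(YAW),np.sin(YAW),0]); ORG=np.array([606.7,-168.2,0])
E
python3 - <<'E'
from h import *
from scipy.optimize import least_squares
from plant import ctrl
for n in("scene","side"):
    w,p=cloud(n); x,y,z=np.moveaxis(w,-1,0)
    for nm,(cx,cy),h in(("beaker",(450,54),72),("small",(470,-328),60)):
        m=(z>8)&(z<h+5)&(np.hypot(x-cx,y-cy)<48); q=w[m]
        for lo,hi in((10,35),(35,62),(62,80)):
            s=q[(q[:,2]>lo)&(q[:,2]<hi)]
            if len(s)<15: continue
            f=least_squares(lambda a:np.hypot(s[:,0]-a[0],s[:,1]-a[1])-a[2],[cx,cy,25],loss="soft_l1")
            print(n,nm,lo,hi,len(s),f.x.round(1),"res",np.sqrt(np.mean(f.fun**2)).round(1), "x",np.percentile(s[:,0],[2,98]).round(0),"y",np.percentile(s[:,1],[2,98]).round(0))
B=np.array([450,54,45.])
for tilt in (0,20,30,45):
  for yaw in (-0.6,-11.1*np.pi/180,0.12):
    for fl in(0,1):
        R=tool(np.radians(tilt),yaw); R=flip(R) if fl else R
        out=[]
        for P in(B,ORG-93*DX+[0,0,45],ORG-170*DX+[0,0,47]):
            q=ctrl.solve_ik(P-6*R[:,2],R); out.append(None if q is None else np.round(q,2).tolist())
        print(tilt,round(yaw,2),fl,out)
E
```

```text
scene beaker 10 35 264 [449.4  55.1  24.3] res 1.0 x [425. 472.] y [30. 80.]
scene beaker 35 62 379 [449.4  54.9  24.3] res 1.0 x [425. 473.] y [29. 80.]
scene beaker 62 80 191 [449.2  54.5  25.9] res 1.7 x [423. 476.] y [24. 82.]
scene small 10 35 116 [ 469.6 -335.6   19.8] res 1.6 x [449. 484.] y [-355. -313.]
scene small 35 62 230 [ 469.5 -335.4   20.6] res 2.1 x [449. 490.] y [-358. -313.]
side beaker 10 35 250 [450.4  56.3  24.4] res 1.3 x [426. 466.] y [51. 82.]
side beaker 35 62 435 [450.4  56.1  24.5] res 1.3 x [425. 475.] y [30. 81.]
side beaker 62 80 248 [450.2  55.6  25.5] res 1.8 x [425. 476.] y [26. 82.]
side small 10 35 132 [ 470.8 -333.8   19.9] res 1.9 x [450. 488.] y [-336. -311.]
side small 35 62 224 [ 470.3 -334.2   20.6] res 2.4 x [449. 490.] y [-358. -310.]
0 -0.6 0 [[-0.07, 0.24, 1.99, -0.0, 0.91, -1.04], [-0.44, 0.39, 1.79, -0.0, 0.97, -1.42], [-0.49, 0.25, 1.97, -0.0, 0.91, -1.46]]
0 -0.6 1 [[-0.07, 0.24, 1.99, -0.0, 0.91, 2.1], [-0.44, 0.39, 1.79, -0.0, 0.97, 1.73], [-0.49, 0.25, 1.97, -0.0, 0.91, 1.68]]
0 -0.19 0 [[-0.07, 0.24, 1.99, -0.0, 0.91, -1.45], [-0.
[... 1782 characters left out ...]
ne]
30 0.12 1 [[-0.17, 0.06, 2.35, 0.57, 0.27, 0.77], [-0.64, 0.25, 2.12, 0.78, 0.52, 0.17], [-0.75, 0.11, 2.29, 0.83, 0.54, 0.03]]
45 -0.6 0 [None, [-0.35, 0.28, 2.26, 3.97, 0.24, 0.94], [-0.39, 0.16, 2.43, 3.73, 0.27, 1.15]]
45 -0.6 1 [None, [-0.35, 0.28, 2.26, 3.97, 0.24, -2.21], [-0.39, 0.16, 2.43, 3.73, 0.27, -1.99]]
45 -0.19 0 [[0.03, 0.16, 2.45, 3.75, 0.28, 1.14], [-0.61, 0.26, 2.29, 2.04, 0.32, 2.35], None]
45 -0.19 1 [[0.03, 0.16, 2.45, 3.75, 0.28, -2.0], [-0.61, 0.26, 2.29, 2.04, 0.32, -0.79], None]
45 0.12 0 [None, [-0.77, 0.3, 2.23, 1.5, 0.58, 2.52], [-0.92, 0.18, 2.4, 1.45, 0.66, 2.41]]
45 0.12 1 [None, [-0.77, 0.3, 2.23, 1.5, 0.58, -0.63], [-0.92, 0.18, 2.4, 1.45, 0.66, -0.73]]
```

```bash
cat >> h.py <<'E'
T20=flip(tool(np.radians(20),YAW)); DOWN=flip(tool(0,YAW))
def tcp(p,R,back=0): return np.asarray(p,float)-(6+back)*R[:,2]
def wristpix(optics,s,X):  # world points -> wrist pixel
    c=optics.camera_params("wrist"); T=c["T_tool_cam"]
    Xt=(np.asarray(X)-s["eef_pos"])@s["eef_rot"]; Xc=(Xt-T[:3,3])@T[:3,:3]; u=Xc@c["mtx"].T
    return u[:,:2]/u[:,2:]
E
python3 - <<'E'
from h import *
from plant import ctrl,sensors,optics
import cv2
B=np.array([450,55.5,43.])
ctrl.move_ptp([330,-230,300],DOWN)
ctrl.move_ptp(tcp(B,T20,110),T20)
s=sensors.read_state(); p,d=optics.grab_frame("wrist")
a=np.linspace(0,2*np.pi,40); img=p[:,:,::-1].copy()
for r,z in((25,0),(27.5,72)):
    u=wristpix(optics,s,np.c_[B[0]+r*np.cos(a),B[1]+r*np.sin(a),0*a+z])
    cv2.polylines(img,[u.round().astype(int)],True,(0,0,255),1)
cv2.imwrite("pics/w1.png",cv2.resize(img,(800,600)))
print(s["t"],s["eef_pos"],s["q"],s["force"])
E
```

```text
2.6667 [412.17768595  62.40656542 152.80239853] [-0.01407069 -0.21386469  2.23267384 -0.08811444  0.77947858  1.80343963] [0.03415703 0.27135476 0.05428849]
```

View pics/w1.png

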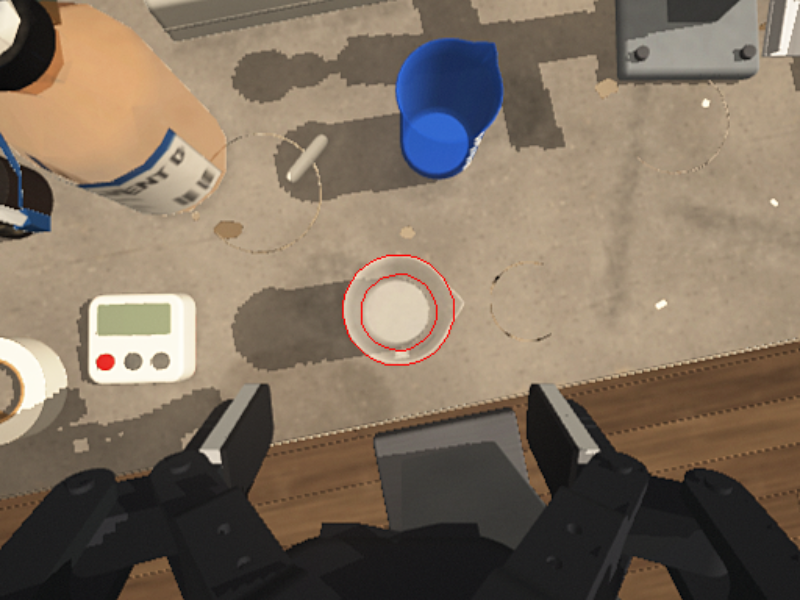

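The wrist view shows the beaker at (398,310), matching the projected rim to about 1 mm. Its lip is at (465,303), towards world −y, and the fingers straddle it cleanly. Now the grasp and lift.

Run:
```python
from h import *
from plant import ctrl,sensors,optics
import cv2
B=np.array([450,56,43.])
print(ctrl.move_l(tcp(B,T20),vel=100,threshold=8))
ctrl.gripper_to(40,25)
s=sensors.read_state(); print(s["t"],s["eef_pos"],s["grip_width"],s["grasp_force"],s["force"])
if s["grip_width"]>45:
    up=lambda P,h: tcp(np.r_[P[:2],43+h],T20)
    ctrl.move_l(up(B,30),vel=80)
    F=ORG-175*DX
    ctrl.move_l(up(F,30),vel=120)
    ctrl.move_l(up(F,2),vel=60)
    s=sensors.read_state(); print(s["t"],s["eef_pos"],s["grip_width"],s["grasp_force"],s["force"])
    p,d=optics.grab_frame("wrist"); img=p[:,:,::-1].copy()
    # expected chute mouth edges, plate front corners, drop circle
    Y=np.array([-DX[1],DX[0],0]); Z=np.array([0,0,1.])
    pts=[ORG-75*DX+k*11.5*Y+h*Z for k in(1,-1) for h in(80,)]+[ORG-45*DX+k*45*Y+12*Z for k in(1,-1)]+[ORG-17*DX+k*19*Y+177*Z for k in(1,-1)]
    for u in wristpix(optics,s,pts): cv2.drawMarker(img,tuple(u.round().astype(int).tolist()),(0,0,255),0,10,1)
    cv2.imwrite("pics/w2.png",cv2.resize(img,(800,600)))
    p,d=optics.grab_frame("side"); cv2.imwrite("pics/s2.png",cv2.resize(p[180:330,170:370,::-1],(800,600),interpolation=cv2.INTER_CUBIC))
```

```text
False
4.4 [449.08529048  56.57396062  49.58523025] 52.298939458623124 20.599467045522033 [-0.15756739  1.53731095  4.05758992]
7.2833 [ 432.79834461 -133.93757132   50.33437503] 51.49811295177527 22.77273153689748 [-0.28435785  1.44136237 -0.1803711 ]
```

```bash
python3 -c "
import cv2;a=cv2.imread('pics/w2.png');b=cv2.imread('pics/s2.png')
import numpy as np
cv2.imwrite('pics/c2.png',np.hstack([cv2.resize(a,(400,300)),cv2.resize(b,(400,300))]))"
```

```text
(no output)
```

View pics/w2.png

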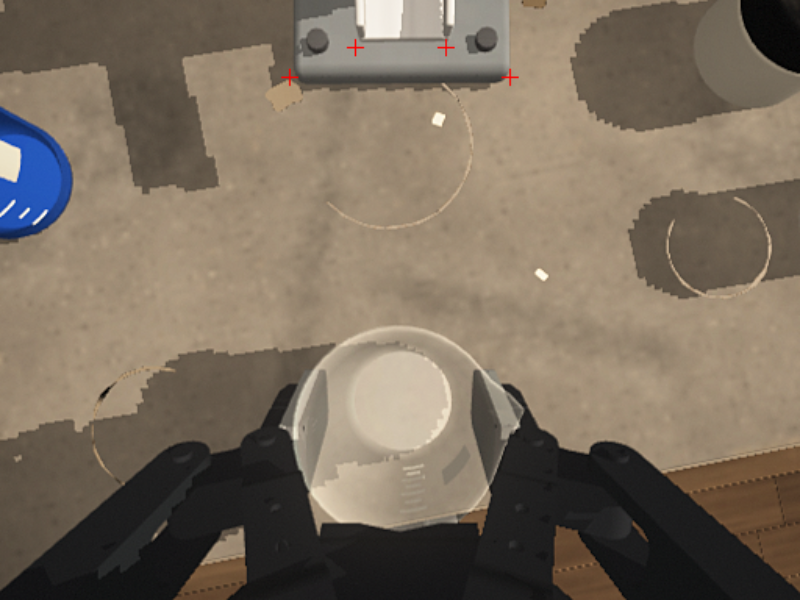

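View pics/s2.png

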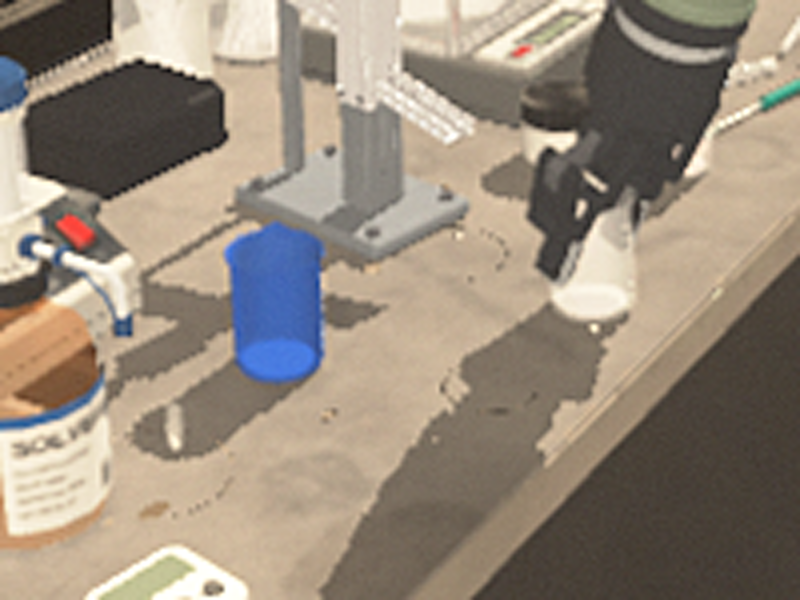

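The wrist view shows the beaker held squarely, with its rim centre at (402,425). The plate's front corners at (295,80) and (508,80) match the projection within about 2 mm, and so does the chute mouth at (404,39). The side view shows the beaker upright. Now I'll insert it.

Run:
```python
from h import *
from plant import ctrl,sensors,optics
import cv2
up=lambda P,h: tcp(np.r_[P[:2],43+h],T20)
F=ORG-175*DX; D=ORG-92*DX
st=lambda: (lambda s:print(round(s["t"],2),s["eef_pos"].round(2),round(s["grip_width"],1),round(s["grasp_force"],1),s["force"].round(2)))(sensors.read_state())
ctrl.move_l(up(F,3),vel=30); st()
print(ctrl.move_l(up(D,3),vel=50,threshold=6)); st()
print(ctrl.move_l(up(D,-0.5),vel=10,threshold=3)); st()
ctrl.gripper_to(85); st()
ctrl.move_l(up(D,0)-130*T20[:,2],vel=100); st()
s=sensors.read_state()
p,d=optics.grab_frame("wrist"); cv2.imwrite("pics/w3.png",cv2.resize(p[:,:,::-1],(800,600)))
p,d=optics.grab_frame("side"); np.savez("side3.npz",p=p,d=d,**optics.camera_params("side"))
w,_=cloud("side3"); x,y,z=np.moveaxis(w,-1,0)
from scipy.optimize import least_squares
q=w[(z>10)&(z<65)&(np.hypot(x-D[0],y-D[1])<40)]
f=least_squares(lambda a:np.hypot(q[:,0]-a[0],q[:,1]-a[1])-24.5,D[:2],loss="soft_l1"); print("beaker",len(q),f.x,"want",(ORG-93*DX)[:2])
```

```text
7.63 [ 433.09 -134.19   51.9 ] 51.5 22.8 [ 0.29  0.66 -0.95]
False
9.44 [ 514.11 -149.96   51.55] 51.2 22.8 [-0.44 -0.1  -0.43]
True
9.75 [ 514.4  -150.36   49.38] 51.4 20.4 [-0.47 -1.52  3.73]
10.18 [ 513.4  -149.53   48.39] 84.8 0.0 [-0.24  0.18 -0.07]
11.63 [ 470.41 -141.3   170.03] 84.9 0.0 [ 0.34 -0.12 -0.19]
beaker 508 [ 515.62342046 -151.81647539] want [ 515.43978225 -150.29545711]
```

View pics/w3.png

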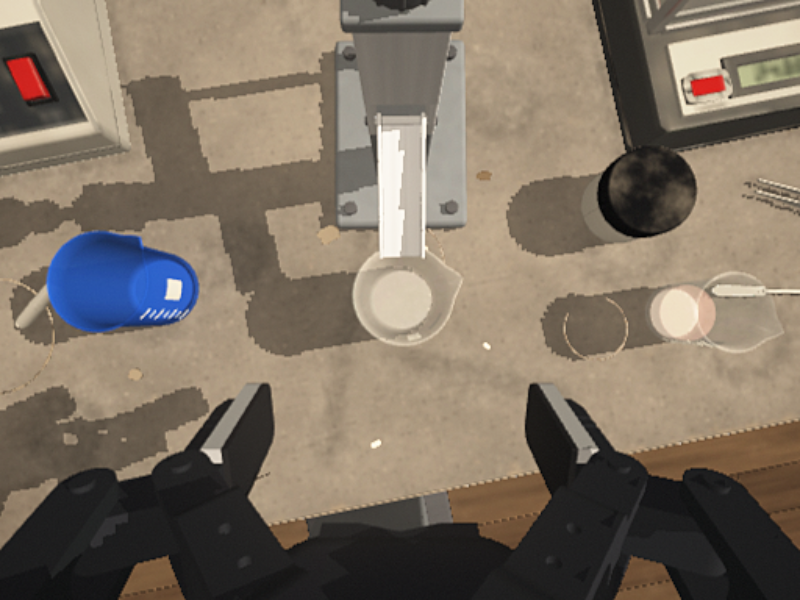

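The beaker stands centred under the mouth: rim centre (402,298), chute end (402,257) reaching just over the rim, neighbours untouched. First press next.

```bash
cat > press.py <<'E'
from h import *
from plant import ctrl,sensors,optics
def st(m):
    s=sensors.read_state(); print(m,round(s["t"],2),"tip",(s["eef_pos"]-[0,0,25]).round(2),"F",s["force"].round(1)); return s
at=lambda z: np.r_[ORG[:2],z+25]
def press():
    print(ctrl.move_l(at(232),vel=15,threshold=3)); s=st("contact"); z=s["eef_pos"][2]-25
    print(ctrl.move_l(at(z-20),vel=20,threshold=12)); st("near")
    print(ctrl.move_l(at(z-30),vel=5,threshold=5)); st("stop")
    ctrl.hold(0.8); s=st("held"); print("stroke",z-(s["eef_pos"][2]-25))
    ctrl.move_l(at(z+8),vel=40); ctrl.hold(0.8); st("up")
E
python3 - <<'E'
from press import *
import cv2
s=sensors.read_state()
ctrl.move_l(s["eef_pos"]+[-20,0,160],vel=200)
ctrl.gripper_to(0)
ctrl.move_ptp(at(290),DOWN)
ctrl.move_l(at(258),vel=60,threshold=5); st("above")
press()
p,d=optics.grab_frame("side"); cv2.imwrite("pics/s4.png",cv2.resize(p[120:270,190:390,::-1],(800,600),interpolation=cv2.INTER_CUBIC))
E
```

```text
above 14.81 tip [ 606.67 -168.23  257.98] F [ 0.1  0.4 -0.2]
True
contact 15.78 tip [ 606.69 -168.19  245.04] F [-0.8  0.2  5.5]
False
near 16.87 tip [ 606.83 -168.24  227.18] F [-2.8  1.1  8.6]
True
stop 18.14 tip [ 606.82 -168.25  222.5 ] F [-2.7  1.6 10.3]
held 18.94 tip [ 606.83 -168.24  223.36] F [-3.4  1.3  9.2]
stroke 21.678317792753973
up 20.69 tip [ 606.69 -168.21  253.07] F [-0.2 -0.1  0.3]
```

View pics/s4.png

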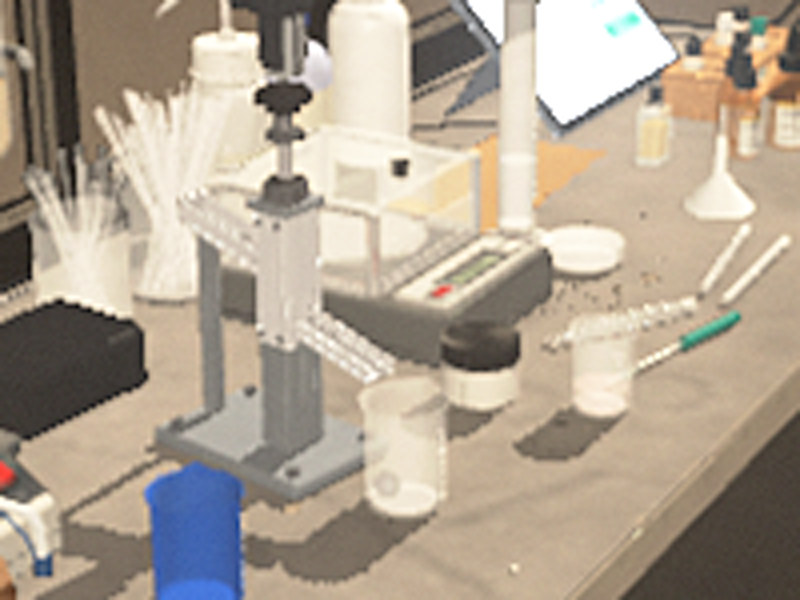

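The side view shows a ball on the beaker's floor at (388,485), with the knob back up. I'll confirm the count with one composite: wrist view of the magazine plus close crops of the beaker.

```bash
cat > comp.py <<'E'
from h import *
from plant import ctrl,sensors,optics
import cv2
def comp(name):
    w=optics.grab_frame("wrist")[0]
    D=ORG-93*DX; out=[cv2.resize(w,(400,300))]
    for n,X,r in(("side",D+[0,0,36],26),("scene",D+[0,0,36],26),("side",ORG+45*DX+[0,0,145],36)):
        p=optics.grab_frame(n)[0]; c=optics.camera_params(n); u=c["mtx"]@(c["R"]@X+c["t"]); u=(u[:2]/u[2]).astype(int)
        out.append(cv2.resize(p[u[1]-r*3//4:u[1]+r*3//4,u[0]-r:u[0]+r],(400,300),interpolation=cv2.INTER_CUBIC))
    cv2.imwrite(name,np.vstack([np.hstack(out[:2]),np.hstack(out[2:])])[:,:,::-1])
E
python3 -c "
from comp import *
comp('pics/c5.png')"
```

```text
(no output)
```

View pics/c5.png

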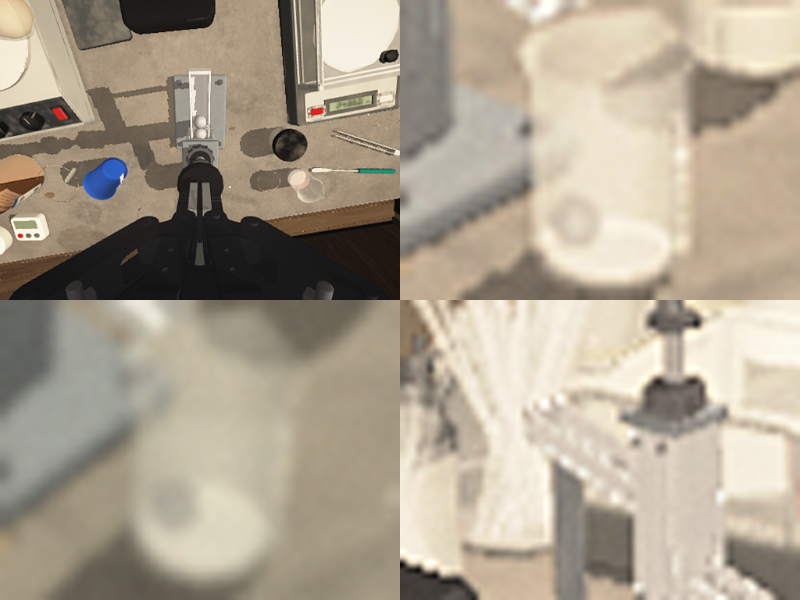

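There is one ball in the beaker. The magazine shows two, at about (200,122) and (200,133), so the next one has fed into the pocket. Second press, the same way.

Run:
```python
from press import *
from comp import comp
press()
ctrl.move_l(at(275),vel=100)
comp('pics/c6.png')
```

```text
True
contact 21.65 tip [ 606.75 -168.23  245.09] F [-0.6  1.   4.9]
False
near 22.75 tip [ 606.88 -168.3   227.24] F [-3.4  1.   9. ]
True
stop 24.03 tip [ 606.88 -168.28  222.53] F [-2.9  2.3 10.5]
held 24.83 tip [ 606.87 -168.26  223.36] F [-3.4  1.   9.7]
stroke 21.728872482176115
up 26.58 tip [ 606.7  -168.21  253.11] F [0.3 0.2 0.2]
```

View pics/c6.png

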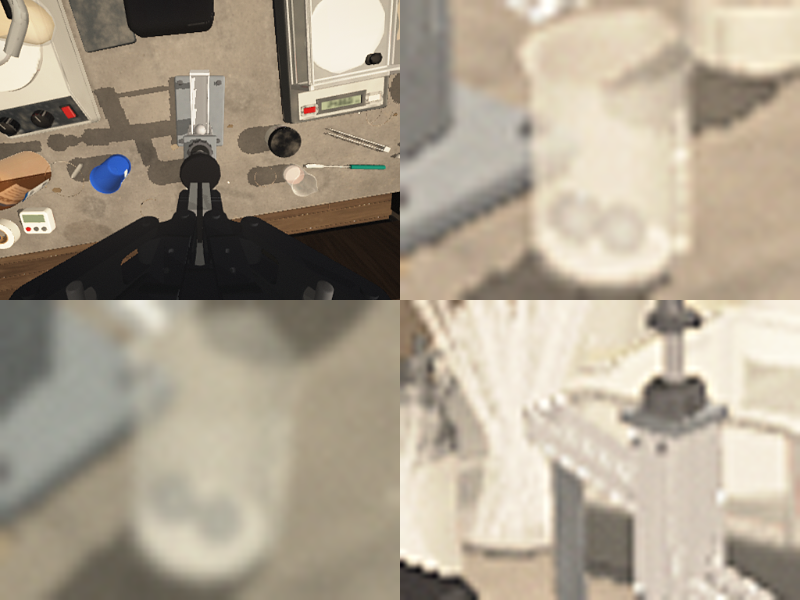

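Both crops show two balls in the beaker, at (570,215) and (617,232) in the side one. One ball remains in the magazine and one in the pocket, and the knob is up and clear. Handing in.

```bash
python3 -c "
from plant import ctrl
ctrl.hold(0.3)
print(ctrl.finish_job())"
```

```text
the job is handed in; nothing more can be done
None
```

The job is handed in: the larger beaker stands under the chute mouth with exactly two balls in it, the other two balls are still in the dispenser with the knob fully up, and the camera views showed nothing else moved.

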